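# Bangles onto the bangle bar

## Task

Take the bangle bar from its black stand by its metal grip, thread its free end through both of the large wooden bangles that stand in the slotted rack (not the small pair in the other rack) and lift the two off together on the bar. Then lay the bar back in the stand's two forks, the same way round as before, so that both bangles hang from it between the forks, and let go.

Things in the scene. Friction and masses are not known exactly. Their poses are not given: they have to be found in the camera images.
- bar: Round birch rod, diameter 14, 245 long, with an aluminium grip block 44 long (x), 24 wide (y), 30 tall; 150 g, balanced at the block. Origin: on the rod's axis, mid-block; the block reaches 18 below to 12 above it. x runs along the rod to the free end, 170 from the origin; the short end is 75 behind. Starts level in the stand's forks, z up. Grasp the block across y from above. All in mm.
- bangle_a: Large wooden ring, 78 mm outside, hole 62, 14 wide, about 22 g. Origin: the hole's centre; x: the hole's axis. Stands on edge, x level, in the near slot of a fixed birch rack (66 mm along x, 84 wide, at most 24 high); centre 47 mm above the table; lifts straight up. Thread along +x, from the robot's side. A similar rack holds a small pair (54 mm outside), not wanted.
- bangle_b: The other large bangle, alike, in the far slot of the same rack, 30 mm farther along +x than bangle_a, on the same axis.
- stand: Fixed matt black stand: base 235 x 70 mm, 8 thick, and two upright V forks, 14 thick, at x = -50 and +145 mm. Origin: on the table, under the bar's origin at home; x points along the lying bar to its free end, z up. The lying rod's axis is 100 mm above the table; the V mouths are 48 mm wide, at 114 mm height. Bangles hung on the bar reach down to 37 mm above the table.
Not all that is in view belongs to the job. What is shaped like the bar but white is not meant. What is shaped like the bangle_a but purple or red is not meant.

How it is judged:
On the way:
1. both large bangles are on the bar at the same time, lifted at least 30 mm off the rack, with the bar out of its stand (x of bangle_a in the frame of bar between 0.02 and 0.165 m and y of bangle_a in the frame of bar between -0.026 and 0.026 m and z of bangle_a in the frame of bar between -0.034 and 0.026 m and x of bangle_b in the frame of bar between 0.02 and 0.165 m and y of bangle_b in the frame of bar between -0.026 and 0.026 m and z of bangle_b in the frame of bar between -0.034 and 0.026 m and height (world z) of each of bangle_a, bangle_b above 0.077 m and distance of bar from where it was at the start of the episode above 0.06 m), for 0.2 s.
At the end, for the whole second after the job is handed in: The bar rests in both forks, same way round as before (within 25 mm along it, 10 mm sideways, 8 mm in height, 0.12 rad); both large bangles hang still on it between the forks (-45 to 140 mm along the stand's x, within 20 mm sideways, centres 62 to 88 mm above the table) (x of bar in the frame of stand between -0.025 and 0.025 m and y of bar in the frame of stand between -0.01 and 0.01 m and z of bar in the frame of stand between 0.092 and 0.108 m and angle between the x axis of bar and the x axis of stand, either way round below 0.12 rad and x of bangle_a in the frame of stand between -0.045 and 0.14 m and y of bangle_a in the frame of stand between -0.02 and 0.02 m and z of bangle_a in the frame of stand between 0.062 and 0.088 m and x of bangle_b in the frame of stand between -0.045 and 0.14 m and y of bangle_b in the frame of stand between -0.02 and 0.02 m and z of bangle_b in the frame of stand between 0.062 and 0.088 m and linear speed of each of bar, bangle_a, bangle_b below 0.05 m/s); the robot touches nothing.
It also fails if it takes over 54 s, if anything falls off the work surface, if the arm or the gripper's body presses on something with over 40 N, if the wrist force passes 120 N, or if a joint passes its speed limit or range.

## Robot

A 6-joint arm with a two-finger parallel gripper is mounted at the origin on the work surface. World frame = base frame: x ahead of the robot, y to its left, z up, the work surface at z = 0. Lengths are in m, angles in rad, forces in N, time in s.
With the tool pointing down it reaches from about 0.35 to 0.775 m from the base axis. Payload 7.3 kg.
Tool frame: the origin (TCP) lies at the very end of the fingers, on their centre line; the grasp point (between the pads) lies 19 mm behind it (robot.pinch_z is the distance from the TCP to the grasp point, in m); z points along the fingers, y is the line along which they close (so a half turn about z gives the same grasp; the last joint's range is limited). The gripper opens to 92 mm and grips with 3 to 60 N. Pads are 19 mm wide; open, the fingers measure 130 mm over their backs; the gripper's body (75 mm by 190 mm) begins 47 mm behind the grasp point.
Start: joints at [-1.459, 0.342, 1.524, -0, 1.275, -0.146], TCP at [0.134, -0.508, 0.227] pointing down, gripper open.
Joint ranges: [-2.53, 2.53], [-0.77, 2.02], [0.04, 2.7], [-1, 4.14], [0.28, 2.66], [-3.11, 3.11]. Speed limits (rad/s): [2.57, 2.57, 3.14, 3.14, 3.14, 3.14].

## Interface

Orientations are given as [roll, pitch, yaw] about the fixed x, y, z axes, in that order (R = Rz(yaw) Ry(pitch) Rx(roll)).
In Python, from cell import robot gives the robot as it stands.
- The arm moves only by the tool move_arm, never from a script. Its argument "motion" is a list of rows, each a list of 6 numbers: the shift along the tool's x, y, z in units of 0.1 m (1.0 is 0.1 m), then the turn, a rotation vector about the tool's x, y, z in units of pi rad (1.0 is pi rad). In form: [[dx, dy, dz, rx, ry, rz], ...]. A call has 1 to 12 rows; each row is the pose to reach, as a shift and turn from the pose commanded when the call began, along the tool's axes at that moment, turning the shorter way round; what a row does not reach only later rows make up. A row lasts 1/8 s, in which the tool goes at most 62.5 mm and 10.7 degrees, less where a joint would pass 70% of its speed; a pose out of reach is approached as far as the arm can. A call with a number of a shift or a turn outside -1 to 1 is refused whole. A call with a gripper value outside its range is refused whole. "fingers" is the opening, from -1 (shut) to 1 (fully open), set as the call begins (left out, the last holds). The fingers move at their own pace and stop on an object; "newtons" is the grip in N (left out, the last holds). Time passes only in rows, so rows that repeat a pose let the fingers close. It gives the time, the measured TCP pose, the force, the opening and the grip force at its end, in the units of the state.
- robot.observe(): the state, without advancing time (a new reading comes with each control period).
- robot.read_camera(name): name is "scene" or "side" or "wrist"; returns a dict with "image" (480x640x3 uint8, red, green, blue), "range_z" (480x640 float32, m along the optical axis (not along the pixel's ray), 0 where there is no reading), "vfov" (degrees; the focal length in pixels is half the picture's height over the tangent of half this angle, whatever the lens; pixels are square), "cx", "cy" (the principal point, pixels), "extrinsics" (4x4, takes a point from camera to world coordinates); the wrist camera has in their place "hand_eye" (4x4, takes a point from camera to tool coordinates, whose origin is the TCP and whose axes are the flange's). Camera axes: x right, y up, looking along -z (the intrinsics and any distortion apply to the point x, -y, -z); pixel columns grow to the right and rows downward; lengths in m; the calibration is good to about 2 mm. A picture is of the moment at which its call begins: read the wrist's pose just before it.
- robot.hand_in(): hands the job in; it is judged then, once.
The state is a dict: "time": time; "qpos": joint angles; "qvel": joint speeds; "joint_efforts": joint torques, N m; "tool_pos": TCP position; "tool_rot": TCP orientation; "contact_force": force on the tool from outside, world axes, zero at the start; "torque": the same for the moment, N m; "opening": finger opening in m; "grip_force": force on a finger pad.
Only numpy, scipy, OpenCV 4.12 (cv2) and the standard library are available. Lean on these libraries where they do the work, as an engineer would, in place of code of your own. Each camera call takes 0.05 s, during which the arm holds its last target. There are 200 camera calls.

## Working session

There is one attempt and no reset: what is moved stays moved. The work goes in short steps, Python scripts to look and compute and a tool call to move; the robot and the scene stay as the last step left them, time stands still between calls to the robot, and variables do not carry over. Pictures are saved under pics/ and viewed, at most 10 in all, crops included, and the job is handed in when it is done.

Besides the shell and the picture viewer there is one more tool, called after "Emit:" as name(argument=value, ...), one argument or row to a line, values as JSON. move_arm: Moves the arm, as the interface text tells. Shifts and turns lie within -1 to 1; 1 stands for 0.1 m of shift or pi rad of turn. Its arguments: {"type":"object","properties":{"motion":{"type":"array"},"fingers":{"type":"number"},"newtons":{"type":"number"}},"required":["motion"]}

```bash
mkdir -p pics; ls
cat > h.py <<'E'
import numpy as np, cv2, pickle
from cell import robot
from scipy.spatial.transform import Rotation as R
def grab(n):
    s=robot.observe(); c=robot.read_camera(n)
    if 'extrinsics' in c: c['T']=np.array(c['extrinsics'])
    else:
        T=np.eye(4); T[:3,:3]=R.from_euler('xyz',s['tool_rot']).as_matrix(); T[:3,3]=s['tool_pos']
        c['T']=T@np.array(c['hand_eye'])
    c['f']=240/np.tan(np.radians(c['vfov'])/2)
    pickle.dump(c,open(f'{n}.pkl','wb')); return c
def load(n): return pickle.load(open(f'{n}.pkl','rb'))
def cloud(c):
    v,u=np.mgrid[0:480,0:640]; z=c['range_z']
    P=np.stack([(u-c['cx'])/c['f']*z,-(v-c['cy'])/c['f']*z,-z],-1)
    return P@c['T'][:3,:3].T+c['T'][:3,3]
def save(n,im): cv2.imwrite(f'pics/{n}.png',cv2.cvtColor(im,cv2.COLOR_RGB2BGR))
E
python3 - <<'E'
from h import *
ims=[]
for n in ['scene','side','wrist']:
    c=grab(n); ims.append(c['image']); print(n,c['vfov'],c['cx'],c['cy'],[k for k in c],c['T'][:3,3].round(3),(c['range_z']>0).mean())
save('a',cv2.resize(np.hstack(ims[:2]),(800,300)))
save('scene',ims[0]);save('side',ims[1])
print(robot.observe())
E
```

```text
pics
scene 49.97084835457435 317.9806279539988 233.811420257039 ['image', 'range_z', 'vfov', 'cx', 'cy', 'extrinsics', 'T', 'f'] [0.909 0.088 0.813] 0.99576171875
side 43.71117130852036 325.8078039450363 234.49105782147134 ['image', 'range_z', 'vfov', 'cx', 'cy', 'extrinsics', 'T', 'f'] [0.44  0.858 0.948] 0.9960319010416666
wrist 64.24358825395112 316.46369581660673 244.18621817479428 ['image', 'range_z', 'vfov', 'cx', 'cy', 'hand_eye', 'T', 'f'] [ 0.208 -0.486  0.384] 0.9959798177083333
{'time': 0.15, 'qpos': array([-1.45902370e+00,  3.42595599e-01,  1.52478136e+00,  1.55709247e-05,
        1.27539288e+00, -1.45986208e-01]), 'qvel': array([-0.00025634, -0.00166324, -0.00162028,  0.00134009,  0.0001114 ,
        0.00065316]), 'joint_efforts': array([ 8.58504045e-04, -4.31467223e+01, -2.44353944e+01,  7.17799086e-02,
        5.37667447e-02, -8.52254766e-05]), 'tool_pos': array([ 0.13382978, -0.50735084,  0.22619318]), 'tool_rot': array([-3.14043015e+00, -1.85976347e-04,  2.57754181e-01]), 'contact_force': array([ 0.23656898, -1.11007305, -0.63698465]), 'torque': array([ 0.05689826,  0.00707312, -0.00509181]), 'grip_force': 0.0, 'opening': 0.09196610887200933}
```

View pics/scene.png

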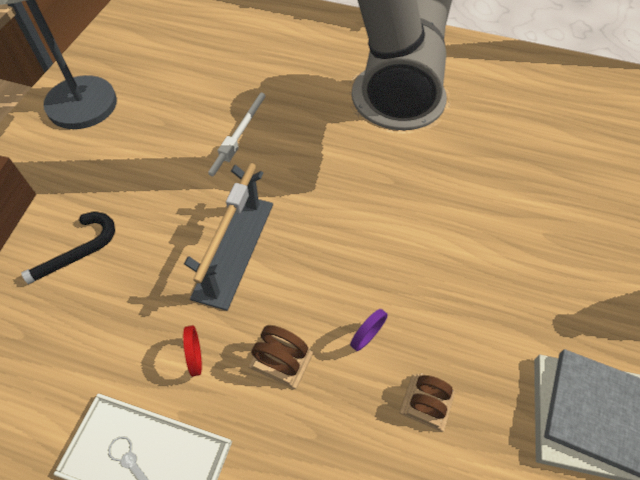

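View pics/side.png

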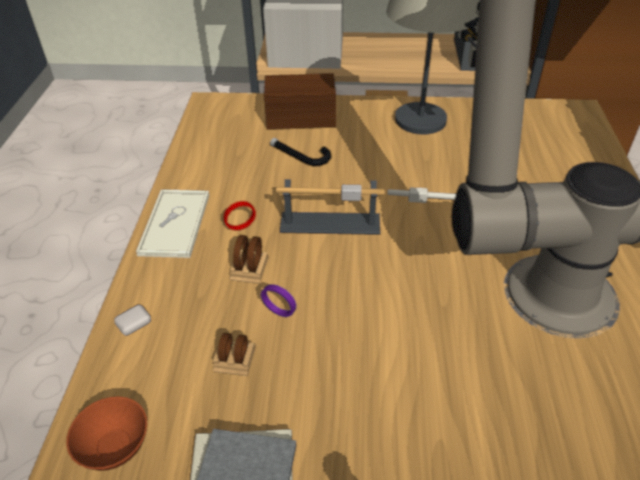

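Candidates in the scene view: the birch rod in the black stand has its block at (237,197), and the white decoy bar is at (230,145), so the birch one is meant. The large brown pair is at (278,350) and the small pair at (432,397). The red ring (192,350) and the purple ring (369,330) are decoys. I'll measure from the clouds of both views and crop to confirm.

```bash
cat > m.py <<'E'
from h import *
for n,rb in [('scene',(185,150,265,300)),('side',(265,170,390,205))]:
    c=load(n); P=cloud(c); hsv=cv2.cvtColor(c['image'],cv2.COLOR_RGB2HSV); H,S,V=[hsv[...,i].astype(int) for i in range(3)]
    reg=np.zeros((480,640),bool); reg[rb[1]:rb[3],rb[0]:rb[2]]=1
    rod=reg&(P[...,2]>.09)&(P[...,2]<.13)&(S>70)&(V>80)&(P[...,0]>.1)
    q=P[rod]; m=np.median(q,0); 
    vx,vy,x0,y0=cv2.fitLine(q[:,:2].astype(np.float32),cv2.DIST_HUBER,0,.01,.01).ravel()
    d=np.array([vx,vy])*np.sign(vx); t=(q[:,:2]-[x0,y0])@d
    print(n,'rod n',len(q),'pt',x0,y0,'yaw',np.arctan2(d[1],d[0]),'ends',np.array([x0,y0])+np.outer(np.percentile(t,[.5,99.5]),d),'ztop',np.percentile(q[:,2],[50,90]))
    blk=reg&(S<45)&(V>110)&(P[...,2]>.09)&(P[...,2]<.13)&(P[...,0]>.1)
    b=P[blk]; o=np.array([x0,y0]); t=(b[:,:2]-o)@d; w=(b[:,:2]-o)@[-d[1],d[0]]
    k=abs(w)<.03; 
    tm=t[k]; print(' block n',k.sum(),'t',np.percentile(tm,[2,98]),'centre',o+d*np.percentile(tm,[2,98]).mean(),'z',np.percentile(b[k][:,2],[50,95]))
    br=(V<110)&(S>90)&((H<15)|(H>170))&(P[...,2]>.02)&(P[...,2]<.12)
    N,L,st,ce=cv2.connectedComponentsWithStats(cv2.morphologyEx(br.astype(np.uint8),cv2.MORPH_CLOSE,np.ones((3,3))))
    for i in range(1,N):
        if st[i,4]>80:
            p=P[(L==i)&br]; print(' brown',ce[i].round(),st[i,4],p.mean(0).round(3),p.min(0).round(3),p.max(0).round(3))
c=load('scene'); s=c['image']; 
save('crop',np.hstack([cv2.resize(s[140:320,150:290],(373,480),interpolation=2),cv2.resize(s[310:400,240:350],(420,344),interpolation=2)[:480] if 0 else cv2.copyMakeBorder(cv2.resize(s[310:400,240:350],(420,344),interpolation=2),0,136,0,0,0)]))
E
python3 m.py
```

```text
scene rod n 984 pt 0.49838495 -0.19454579 yaw 0.018118935 ends [[ 0.37155751 -0.19684402]
 [ 0.61329602 -0.1924635 ]] ztop [0.10564982 0.10793022]
 block n 356 t [-0.07422208 -0.03336634] centre [ 0.44459958 -0.19552043] z [0.11125761 0.11375819]
 brown [ 10. 191.] 1402 [ 0.534 -0.607  0.059] [ 0.493 -0.625  0.02 ] [ 0.608 -0.597  0.112]
 brown [279. 349.] 1277 [ 0.664 -0.042  0.062] [ 0.634 -0.082  0.02 ] [ 0.687 -0.003  0.089]
 brown [432. 396.] 940 [0.657 0.194 0.049] [0.633 0.167 0.02 ] [0.681 0.222 0.064]
side rod n 584 pt 0.4403331 -0.19128998 yaw 0.013462422 ends [[ 0.37125363 -0.19222001]
 [ 0.61208346 -0.18897766]] ztop [0.10396402 0.10811348]
 block n 254 t [-0.01697345  0.02315311] centre [ 0.44342265 -0.19124838] z [0.1081902  0.11375556]
 brown [598.  12.] 2043 [-0.427 -1.299  0.064] [-0.578 -1.318  0.02 ] [-0.268 -1.278  0.112]
 brown [300.  99.] 3414 [ 0.595 -0.622  0.084] [ 0.496 -0.727  0.02 ] [ 0.701 -0.582  0.117]
 brown [247. 252.] 687 [ 0.66  -0.034  0.059] [ 0.636 -0.082  0.02 ] [0.686 0.003 0.088]
 brown [224. 346.] 255 [0.668 0.202 0.048] [0.66  0.173 0.02 ] [0.677 0.224 0.064]
 brown [239. 348.] 255 [0.639 0.206 0.048] [0.631 0.176 0.02 ] [0.648 0.226 0.065]
 brown [132. 444.] 290 [0.784 0.389 0.036] [0.769 0.344 0.02 ] [0.816 0.441 0.054]
 brown [ 80. 454.] 358 [0.868 0.414 0.034] [0.815 0.384 0.02 ] [0.89  0.445 0.052]
```

View pics/crop.png

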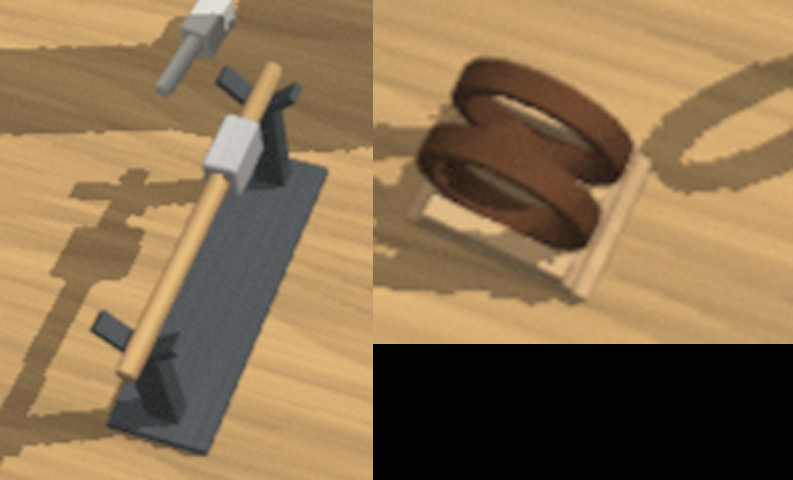

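The crop confirms both: a birch rod with an aluminium block in the black stand, and the two large brown rings in their rack. Next is the rings' axis.

```bash
cat >> h.py <<'E'
def rings(c,box=(.60,.72,-.10,.02),zmin=.03):
    P=cloud(c); hsv=cv2.cvtColor(c['image'],cv2.COLOR_RGB2HSV); H,S,V=[hsv[...,i].astype(int) for i in range(3)]
    k=(V<120)&(S>90)&((H<15)|(H>170))&(P[...,2]>zmin)&(P[...,2]<.11)&(P[...,0]>box[0])&(P[...,0]<box[1])&(P[...,1]>box[2])&(P[...,1]<box[3])
    return P[cv2.erode(k.astype(np.uint8),np.ones((2,2)))>0]
def goto(p,yaw,s=None):
    s=s or robot.observe(); Rt=R.from_euler('xyz',s['tool_rot'])
    d=Rt.inv().apply(np.array(p)-s['tool_pos'])/.1
    r=(Rt.inv()*R.from_euler('xyz',[np.pi,0,yaw])).as_rotvec()/np.pi
    print('goto',np.r_[d,r].round(3))
E
python3 - <<'E'
from h import *
Q=[rings(load(n)) for n in ['scene','side']]
for q in Q+[np.vstack(Q)]:
    r=cv2.minAreaRect(q[:,:2].astype(np.float32)*1000); print(len(q),r,q[:,2].max())
    best=min((np.ptp(np.percentile(q[:,:2]@[np.cos(a),np.sin(a)],[1,99])),a) for a in np.linspace(-.8,.8,161)); a=best[1]; u=np.array([np.cos(a),np.sin(a)]); v=np.array([-u[1],u[0]])
    e=np.percentile(q[:,:2]@u,[1,99]); f=np.percentile(q[:,:2]@v,[.5,99.5]); print('yaw',a,best[0],np.ptp(f),'centre',u*e.mean()+v*f.mean())
goto([.214,-.428,.227],.016)
E
```

```text
851 ((661.9713134765625, -41.11927795410156), (73.41213989257812, 43.51199722290039), 82.3282470703125) 0.08904611643344718
yaw -0.12 0.0411759626157413 0.07067303148491222 centre [ 0.6624302  -0.04043974]
462 ((660.083984375, -38.42073059082031), (78.84070587158203, 42.80479049682617), 84.36036682128906) 0.0874507484243976
yaw -0.09000000000000008 0.0412574059952413 0.07619309798115981 centre [ 0.65990236 -0.03768996]
1313 ((661.2295532226562, -38.78224182128906), (78.82416534423828, 45.1071891784668), 83.65554809570312) 0.08904611643344718
yaw -0.10999999999999999 0.04373726265689015 0.07530463799818725 centre [ 0.66139841 -0.03823097]
goto [ 0.977 -0.563 -0.007 -0.    -0.     0.077]
```

Emit:
move_arm(
  motion=[
    [0.5,-0.28,0,0,0,0.04],
    [0.977,-0.563,0,0,0,0.077],
    [0.977,-0.563,0,0,0,0.077],
  ],
  fingers=1,
)

```text
time: 0.52
tool_pos: [0.2159, -0.4259, 0.2268]
tool_rot: [-3.141, -0.0, 0.019]
contact_force: [-0.3, 0.1, 0.8]
opening: 0.0921
grip_force: 0.0
```

Emit:
move_arm(
  motion=[
    [0.4,-0.4,0,0,0,0],
    [0.8,-0.8,0,0,0,0],
    [0.9,-0.9,0,0,0,0],
  ],
)

```text
time: 0.9
tool_pos: [0.3036, -0.3356, 0.2267]
tool_rot: [-3.141, -0.0, 0.019]
contact_force: [0.1, -0.8, 0.1]
opening: 0.0922
grip_force: 0.0
```

Emit:
move_arm(
  motion=[
    [0.4,-0.4,0,0,0,0],
    [0.8,-0.8,0,0,0,0],
    [0.9,-0.9,0,0,0,0],
    [0.9,-0.9,0,0,0,0],
  ],
)

```text
time: 1.4
tool_pos: [0.391, -0.2461, 0.2265]
tool_rot: [3.141, 0.001, 0.017]
contact_force: [0.9, -0.3, -0.4]
opening: 0.0916
grip_force: 0.0
```

Run:
```python
from h import *
c=grab('wrist'); save('w1',c['image']); print(robot.observe()['tool_pos'],robot.observe()['tool_rot'],robot.observe()['time'])
goto([.444,-.193,.2],.016)
P=cloud(c); hsv=cv2.cvtColor(c['image'],cv2.COLOR_RGB2HSV); S=hsv[...,1].astype(int);V=hsv[...,2].astype(int)
k=(P[...,2]>.09)&(P[...,2]<.13)&(P[...,0]>.36)&(P[...,0]<.63)&(abs(P[...,1]+.193)<.03)
rod=k&(S>70)&(V>80); q=P[rod]
vx,vy,x0,y0=cv2.fitLine(q[:,:2].astype(np.float32),cv2.DIST_HUBER,0,.01,.01).ravel(); d=np.array([vx,vy])*np.sign(vx)
t=(q[:,:2]-[x0,y0])@d
print(len(q),'yaw',np.arctan2(d[1],d[0]),'ends',np.array([x0,y0])+np.outer(np.percentile(t,[.5,99.5]),d),np.percentile(q[:,2],95))
b=P[k&(S<45)&(V>100)&(P[...,2]>.105)]; 
if len(b): print('blk',len(b),cv2.minAreaRect(b[:,:2].astype(np.float32)*1000),np.median(b[:,2]))
q=rings(c); print('rings',len(q)); 
if len(q): print(cv2.minAreaRect(q[:,:2].astype(np.float32)*1000),q[:,2].max())
```

```text
[ 0.39053396 -0.24659522  0.22655417] [3.14102404e+00 7.48769094e-04 1.60507321e-02] 1.45
goto [ 0.543 -0.527  0.265  0.     0.     0.   ]
3789 yaw 0.01335179 ends [[ 0.37065653 -0.19682769]
 [ 0.54607883 -0.19448535]] 0.10769679747391124
blk 1961 ((443.256591796875, -194.8953857421875), (43.165985107421875, 23.186038970947266), 0.5104775428771973) 0.11187472950094662
rings 0
```

View pics/w1.png

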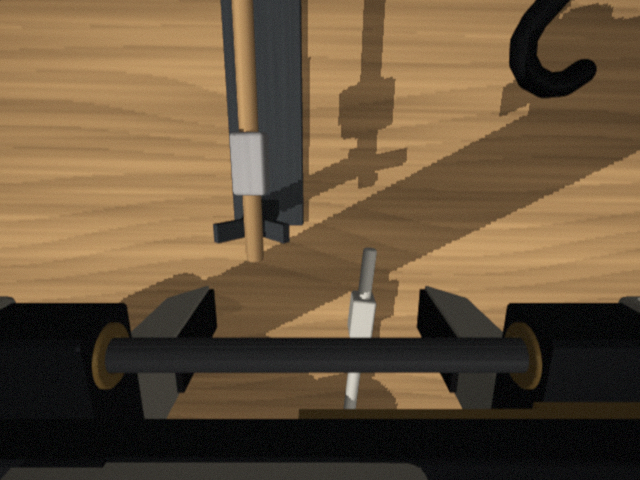

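The wrist view shows the birch bar's block at (248,163), with the white decoy beside it at (360,320). The block centre is (0.4435, -0.1943), so I'll grasp it.

Emit:
move_arm(
  motion=[
    [0.3,-0.3,0.2,0,0,0],
    [0.53,-0.523,0.6,0,0,0.001],
    [0.53,-0.523,0.6,0,0,0.001],
    [0.53,-0.523,0.6,0,0,0.001],
  ],
)

```text
time: 1.95
tool_pos: [0.4429, -0.1941, 0.1673]
tool_rot: [3.141, -0.0, 0.012]
contact_force: [0.5, -0.6, -0.7]
opening: 0.0917
grip_force: 0.0
```

Emit:
move_arm(
  motion=[
    [0,0,0.25,0,0,0],
    [0,0,0.5,0,0,0],
    [0,0,0.75,0,0,0],
    [0,0,0.865,0,0,0],
    [0,0,0.865,0,0,0],
  ],
)

```text
time: 2.58
tool_pos: [0.4431, -0.1933, 0.0806]
tool_rot: [3.141, -0.0, 0.012]
contact_force: [0.1, -0.2, -0.3]
opening: 0.0915
grip_force: 0.0
```

Emit:
move_arm(
  motion=[
    [0,0,0,0,0,0],
    [0,0,0,0,0,0],
    [0,0,0,0,0,0],
    [0,0,0,0,0,0],
    [0,0,0,0,0,0],
    [0,0,0,0,0,0],
    [0,0,0,0,0,0],
    [0,0,0,0,0,0],
  ],
  fingers=-1,
  newtons=45,
)

```text
time: 3.58
tool_pos: [0.4439, -0.1954, 0.0812]
tool_rot: [3.136, -0.002, 0.014]
contact_force: [-4.1, -12.7, 3.6]
opening: 0.024
grip_force: 45.0
```

Emit:
move_arm(
  motion=[
    [0,0,-0.1,0,0,0],
    [0,0,-0.3,0,0,0],
    [0,0,-0.6,0,0,0],
    [0,0,-0.9,0,0,0],
    [0,0,-1,0,0,0],
    [0,0,-1,0,0,0],
  ],
)

```text
time: 4.32
tool_pos: [0.4433, -0.1922, 0.1802]
tool_rot: [3.141, -0.0, 0.013]
contact_force: [-0.2, 0.3, -2.5]
opening: 0.024
grip_force: 45.0
```

Emit:
move_arm(
  motion=[
    [0,-0.2,0,0,0,0.01],
    [0,-0.5,0,0,0,0.02],
    [0,-0.8,0,0,0,0.03],
    [0,-0.9,0,0,0,0.0395],
    [0,-0.9,0,0,0,0.0395],
  ],
)

```text
time: 4.95
tool_pos: [0.4414, -0.1015, 0.179]
tool_rot: [-3.141, 0.002, -0.11]
contact_force: [1.2, -0.9, -1.7]
opening: 0.0235
grip_force: 45.0
```

Emit:
move_arm(
  motion=[
    [0.02,-0.2,0,0,0,0],
    [0.05,-0.5,0,0,0,0],
    [0.1,-0.8,0,0,0,0],
    [0.1,-0.88,0,0,0,0],
    [0.1,-0.88,0,0,0,0],
    [0.1,-0.88,0,0,0,0],
  ],
)

```text
time: 5.7
tool_pos: [0.4617, -0.0169, 0.18]
tool_rot: [3.141, 0.0, -0.112]
contact_force: [-0.2, 0.6, -1.7]
opening: 0.0238
grip_force: 45.0
```

Run:
```python
from h import *
c=grab('wrist'); save('w2',c['image']); s=robot.observe(); print(s['tool_pos'],s['tool_rot'],s['time'],s['opening'],s['contact_force'])
q=rings(c); print(len(q),cv2.minAreaRect(q[:,:2].astype(np.float32)*1000),q[:,2].max())
g=grab('scene'); save('s2',g['image'])
P=cloud(c); hsv=cv2.cvtColor(c['image'],cv2.COLOR_RGB2HSV); S=hsv[...,1].astype(int);V=hsv[...,2].astype(int)
t=P-s['tool_pos']; k=(P[...,2]>.17)&(P[...,2]<.24)&(P[...,0]>.48)&(P[...,0]<.66)&(S>70)&(V>80)&(abs(t[...,1])<.05)
b=P[k]; A=np.c_[b[:,0],np.ones(len(b))]
print(len(b),b.min(0),b.max(0)); vx=cv2.fitLine(b.astype(np.float32),cv2.DIST_HUBER,0,.01,.01).ravel(); print('rod',vx)
```

```text
[ 0.46166933 -0.01692395  0.18004521] [ 3.14124273e+00  3.02516611e-04 -1.12330843e-01] 5.75 0.024193424153074915 [-0.27502724 -0.51741523 -1.36444331]Traceback (most recent call last):
  File "<stdin>", line 3, in <module>
    return umr_maximum(a, axis, None, out, keepdims, initial, where)
ValueError: zero-size array to reduction operation maximum which has no identity
```

View pics/w2.png

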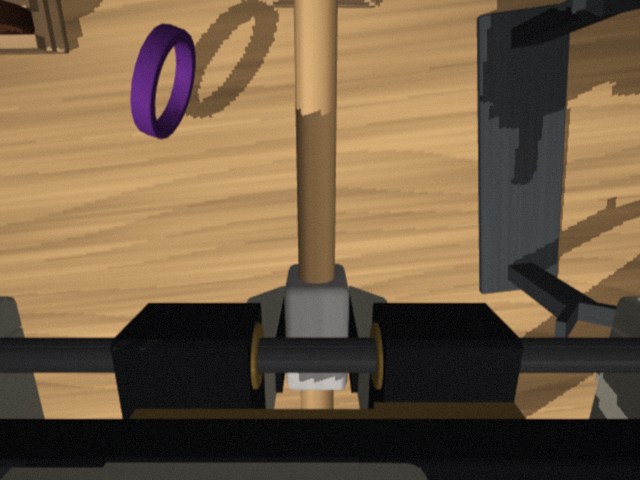

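The wrist view shows the rod clean in the grip along column 317, the purple ring off to the left at (160,80), and the rack only at the top edge. I'll back off, descend to threading height, and measure rod and rings in the same fixed views.

Emit:
move_arm(
  motion=[
    [-0.15,0,0.1,0,0,0],
    [-0.242,0,0.3,0,0,0],
    [-0.242,0,0.6,0,0,0],
    [-0.242,0,0.9,0,0,0],
    [-0.242,0,1,0,0,0],
  ],
)

```text
time: 6.38
tool_pos: [0.4368, -0.0138, 0.079]
tool_rot: [-3.142, 0.003, -0.112]
contact_force: [-0.5, -0.3, -2.1]
opening: 0.0238
grip_force: 45.0
```

Emit:
move_arm(
  motion=[
    [0,0,0.2,0,0,0],
    [0,0,0.42,0,0,0],
    [0,0,0.42,0,0,0],
    [0,0,0.42,0,0,0],
  ],
)

```text
time: 6.88
tool_pos: [0.4385, -0.0137, 0.0391]
tool_rot: [3.141, -0.001, -0.112]
contact_force: [1.5, -0.0, -0.1]
opening: 0.0237
grip_force: 45.0
```

```bash
cat > m2.py <<'E'
from h import *
s=robot.observe(); print(s['tool_pos'],s['tool_rot'],s['time'])
ims=[]
for n in ['scene','side']:
    c=grab(n); ims.append(c['image']); q=rings(c); r=cv2.minAreaRect(q[:,:2].astype(np.float32)*1000); print(n,len(q),r,q[:,2].max())
    P=cloud(c); hsv=cv2.cvtColor(c['image'],cv2.COLOR_RGB2HSV); S=hsv[...,1].astype(int);V=hsv[...,2].astype(int)
    k=(P[...,2]>.045)&(P[...,2]<.08)&(P[...,0]>.46)&(P[...,0]<.625)&(S>70)&(V>80)&(abs(P[...,1]+.02)<.04)
    b=P[k]; l=cv2.fitLine(b[:,:2].astype(np.float32),cv2.DIST_HUBER,0,.01,.01).ravel(); d=l[:2]*np.sign(l[0])
    z=np.polyfit(b[:,0],b[:,2],1); w=np.array(r[0])/1000-l[2:]
    print(' rod',len(b),'yaw',np.arctan2(d[1],d[0]),'tip x',np.percentile(b[:,0],99.5),'z slope',z[0],'zmed',np.median(b[:,2]),'z95',np.percentile(b[:,2],95),'lateral of rings centre from rod line',-d[1]*w[0]+d[0]*w[1])
save('m2',np.hstack([cv2.resize(ims[0][230:400,180:400],(440,340)),cv2.resize(ims[1][180:300,200:430],(360,340))]))
E
python3 m2.py
```

```text
[ 0.43852422 -0.01366597  0.03910927] [ 3.14131992e+00 -1.47059409e-03 -1.11529945e-01] 6.875
scene 646 ((662.3600463867188, -40.94488525390625), (72.9917221069336, 42.58255386352539), 83.71450805664062) 0.08906066210786057
 rod 696 yaw -0.11147785 tip x 0.608204546024013 z slope -7.815992977398828e-05 zmed 0.0649012670689953 z95 0.0675894274145725 lateral of rings centre from rod line -0.0026864615050300085
side 458 ((660.5084838867188, -37.30550765991211), (78.31576538085938, 42.77214813232422), 85.24634552001953) 0.08816362434636749
 rod 367 yaw -0.103867635 tip x 0.6072200794933971 z slope 0.0035951985454657108 zmed 0.06348180375356804 z95 0.0677764374047922 lateral of rings centre from rod line -0.005652217513146046
```

View pics/m2.png

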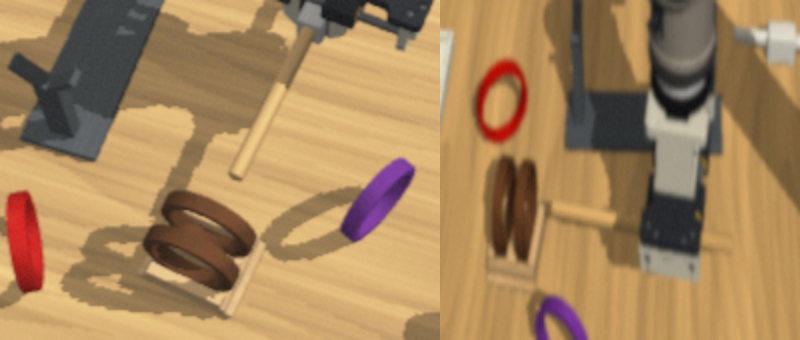

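The rod lies about 3 mm to the +y side of the ring axis, with 22 mm of clearance. I'll shift 3 mm and thread it in two steps.

Emit:
move_arm(
  motion=[
    [0.05,0.03,0,0,0,0],
    [0.2,0.03,0,0,0,0],
    [0.4,0.03,0,0,0,0],
    [0.6,0.03,0,0,0,0],
    [0.7,0.03,0,0,0,0],
    [0.7,0.03,0,0,0,0],
  ],
)

```text
time: 7.72
tool_pos: [0.5073, -0.0242, 0.0382]
tool_rot: [3.141, -0.0, -0.111]
contact_force: [-0.0, 0.8, -1.4]
opening: 0.0235
grip_force: 45.0
```

Emit:
move_arm(
  motion=[
    [0.1,0,0,0,0,0],
    [0.3,0,0,0,0,0],
    [0.5,0,0,0,0,0],
    [0.67,0,0,0,0,0],
    [0.67,0,0,0,0,0],
    [0.67,0,0,0,0,0],
  ],
)

```text
time: 8.48
tool_pos: [0.5726, -0.0314, 0.0379]
tool_rot: [-3.142, 0.001, -0.111]
contact_force: [-0.6, 0.1, -1.9]
opening: 0.0239
grip_force: 45.0
```

Run:
```python
from h import *
for n in ['scene','side']:
    c=grab(n); q=rings(c); print(n,len(q),cv2.minAreaRect(q[:,:2].astype(np.float32)*1000),q[:,2].max())
    i=c['image']
    save('t_'+n,i)
a=load('scene')['image'];b=load('side')['image']
save('m3',np.hstack([cv2.resize(a[290:410,220:350],(390,360)),cv2.resize(b[220:290,200:280],(400,360))]))
```

```text
scene 651 ((661.4842529296875, -40.98896789550781), (72.4564208984375, 43.86494445800781), 83.32489013671875) 0.08845512868314509
side 387 ((660.7242431640625, -38.002716064453125), (79.21935272216797, 44.008663177490234), 84.33775329589844) 0.0889538394970909
```

View pics/m3.png

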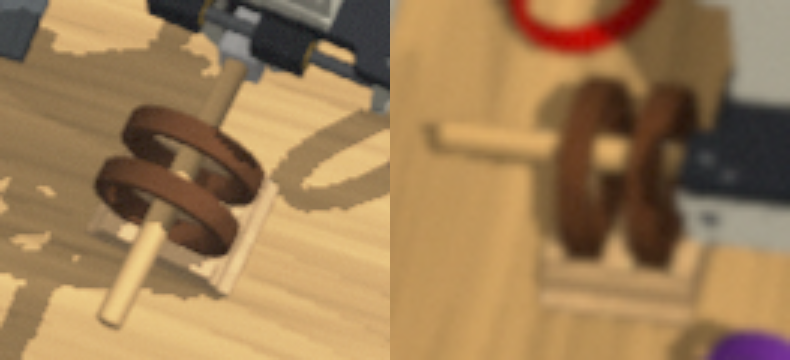

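The rod passes through both rings, its tip at left-crop (110,320), and nothing was moved. I'll lift gently.

Emit:
move_arm(
  motion=[
    [0,0,-0.08,0,0,0],
    [0,0,-0.14,0,0,0],
    [0,0,-0.18,0,0,0],
    [0,0,-0.24,0,0,0],
    [0,0,-0.32,0,0,0],
    [0,0,-0.42,0,0,0],
    [0,0,-0.54,0,0,0],
    [0,0,-0.68,0,0,0],
    [0,0,-0.82,0,0,0],
    [0,0,-0.94,0,0,0],
    [0,0,-1,0,0,0],
    [0,0,-1,0,0,0],
  ],
)

```text
time: 10.07
tool_pos: [0.5738, -0.0316, 0.1386]
tool_rot: [3.141, -0.001, -0.111]
contact_force: [0.0, 0.4, -1.7]
opening: 0.0235
grip_force: 45.0
```

Emit:
move_arm(
  motion=[
    [0,0,-0.08,0,0,0],
    [0,0,-0.2,0,0,0],
    [0,0,-0.35,0,0,0],
    [0,0,-0.5,0,0,0],
    [0,0,-0.58,0,0,0],
    [0,0,-0.6,0,0,0],
    [0,0,-0.6,0,0,0],
    [0,0,-0.6,0,0,0],
  ],
)

```text
time: 11.08
tool_pos: [0.5733, -0.0315, 0.1976]
tool_rot: [3.142, 0.001, -0.111]
contact_force: [0.7, 0.2, -1.9]
opening: 0.0237
grip_force: 45.0
```

Run:
```python
from h import *
c=grab('scene'); s=robot.observe(); p0=s['tool_pos']; rot=R.from_euler('xyz',[0,0,s['tool_rot'][2]])
P=cloud(c); hsv=cv2.cvtColor(c['image'],cv2.COLOR_RGB2HSV); H,S,V=[hsv[...,i].astype(int) for i in range(3)]
L=rot.inv().apply((P-p0-[0,0,.0188]).reshape(-1,3)).reshape(P.shape)
k=(V<120)&(S>90)&((H<15)|(H>170))&(L[...,0]>0)&(L[...,0]<.18)&(abs(L[...,1])<.06)&(L[...,2]>-.08)&(L[...,2]<.04)
q=L[k]; print(len(q),np.percentile(q,[1,50,99],0)); print(np.histogram(q[:,0],bins=np.arange(0,.18,.01)))
k=(S>70)&(V>120)&(L[...,0]>.02)&(L[...,0]<.19)&(abs(L[...,1])<.03)&(abs(L[...,2])<.03)
q=L[k]; print('rod',np.polyfit(q[:,0],q[:,2],1),np.polyfit(q[:,0],q[:,1],1),q[:,0].max())
goto([.444,-.195,p0[2]],.013); print(s['tool_pos'],s['tool_rot'])
a=c['image'];save('m4',a[200:440,180:500])
```

```text
1740 [[ 0.0675562  -0.03417231 -0.05536777]
 [ 0.09734331  0.00400654 -0.00016989]
 [ 0.11017078  0.03762544  0.01675225]]
(array([  0,   0,   0,   0,   0,   0, 154, 658,  33, 152, 709,  33,   1,
         0,   0,   0,   0]), array([0.  , 0.01, 0.02, 0.03, 0.04, 0.05, 0.06, 0.07, 0.08, 0.09, 0.1 ,
       0.11, 0.12, 0.13, 0.14, 0.15, 0.16, 0.17]))
rod [-0.0064243   0.00795438] [0.00715511 0.00179417] 0.17067597273358381
goto [-1.104e+00  1.769e+00  1.000e-03 -0.000e+00  0.000e+00 -4.000e-02]
[ 0.57333938 -0.03146191  0.19765387] [-3.14157592e+00  1.07328412e-03 -1.11357075e-01]
```

View pics/m4.png

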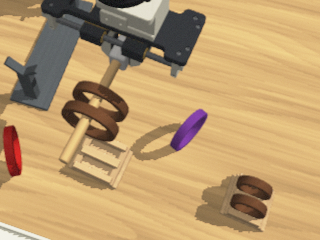

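Both rings hang on the bar at 73 and 103 mm from its origin. I'll carry them smoothly back above the stand.

Emit:
move_arm(
  motion=[
    [-0.01,0.02,0,0,0,0],
    [-0.04,0.06,0,0,0,0],
    [-0.08,0.13,0,0,0,0],
    [-0.13,0.21,0,0,0,0],
    [-0.19,0.3,0,0,0,0],
    [-0.25,0.4,0,0,0,0],
    [-0.31,0.5,0,0,0,0],
    [-0.37,0.59,0,0,0,0],
    [-0.43,0.69,0,0,0,0],
    [-0.48,0.77,0,0,0,0],
    [-0.52,0.84,0,0,0,0],
    [-0.552,0.885,0,0,0,0],
  ],
)

```text
time: 12.62
tool_pos: [0.5087, -0.1137, 0.1982]
tool_rot: [3.142, -0.0, -0.112]
contact_force: [0.2, -0.0, -1.7]
opening: 0.0239
grip_force: 45.0
```

Emit:
move_arm(
  motion=[
    [-0.02,0.04,0,0,0,-0.002],
    [-0.06,0.1,0,0,0,-0.006],
    [-0.12,0.19,0,0,0,-0.01],
    [-0.18,0.29,0,0,0,-0.015],
    [-0.25,0.4,0,0,0,-0.02],
    [-0.32,0.51,0,0,0,-0.025],
    [-0.39,0.62,0,0,0,-0.03],
    [-0.45,0.72,0,0,0,-0.034],
    [-0.5,0.8,0,0,0,-0.037],
    [-0.535,0.86,0,0,0,-0.039],
    [-0.552,0.885,0,0,0,-0.04],
    [-0.552,0.885,0,0,0,-0.04],
  ],
)

```text
time: 14.12
tool_pos: [0.4442, -0.1952, 0.1982]
tool_rot: [3.142, -0.0, 0.014]
contact_force: [-0.9, -0.1, -1.6]
opening: 0.0236
grip_force: 45.0
```

Emit:
move_arm(
  motion=[
    [0,0,0,0,0,0],
    [0,0,0,0,0,0],
    [0,0,0,0,0,0],
    [0,0,0,0,0,0],
  ],
)

```text
time: 14.62
tool_pos: [0.4443, -0.1951, 0.1982]
tool_rot: [3.142, 0.0, 0.014]
contact_force: [0.2, -0.3, -2.3]
opening: 0.0235
grip_force: 45.0
```

Run:
```python
from h import *
goto([.444,-.195,.0815],.013); s=robot.observe(); print(s['tool_pos'],s['tool_rot'])
for n in ['scene','side']:
    c=grab(n); P=cloud(c); hsv=cv2.cvtColor(c['image'],cv2.COLOR_RGB2HSV); H,S,V=[hsv[...,i].astype(int) for i in range(3)]
    k=(V<120)&(S>90)&((H<15)|(H>170))&(P[...,0]>.46)&(P[...,0]<.62)&(abs(P[...,1]+.195)<.06)&(P[...,2]>.1)
    q=P[k]; print(n,len(q),np.percentile(q,[1,50,99],0).round(3).tolist(),np.histogram(q[:,0]-.444,bins=np.arange(.03,.16,.01))[0])
    k=(S>70)&(V>110)&(P[...,0]>.47)&(P[...,0]<.63)&(abs(P[...,1]+.195)<.03)&(P[...,2]>.195)&(P[...,2]<.24); b=P[k]
    print(' rod',np.polyfit(b[:,0]-.444,b[:,1],1),np.polyfit(b[:,0]-.444,b[:,2],1))
```

```text
goto [-3.000e-03 -1.000e-03  1.167e+00  0.000e+00  0.000e+00  0.000e+00]
[ 0.44427644 -0.19506174  0.19819653] [3.14156151e+00 4.20604329e-06 1.44922315e-02]
scene 1438 [[0.511, -0.228, 0.16], [0.544, -0.186, 0.218], [0.555, -0.156, 0.234]] [  1   0   0  81 452  60 107 648  86   2   0   0]
 rod [-0.02250222 -0.18565212] [-0.02748084  0.22771076]
side 494 [[0.479, -0.224, 0.163], [0.522, -0.167, 0.214], [0.554, -0.151, 0.392]] [ 21   0   1  90 146   0  88 145   3   0   0   0]
 rod [ 0.01324913 -0.18934676] [-0.0286509   0.22501147]
```

Emit:
move_arm(
  motion=[
    [0,0,0.04,0,0,0],
    [0,0,0.12,0,0,0],
    [0,0,0.22,0,0,0],
    [0,0,0.33,0,0,0],
    [0,0,0.44,0,0,0],
    [0,0,0.55,0,0,0],
    [0,0,0.66,0,0,0],
    [0,0,0.75,0,0,0],
    [0,0,0.82,0,0,0],
    [0,0,0.87,0,0,0],
    [0,0,0.9,0,0,0],
    [0,0,0.9,0,0,0],
  ],
)

```text
time: 16.23
tool_pos: [0.4442, -0.1952, 0.1082]
tool_rot: [3.142, 0.0, 0.014]
contact_force: [0.3, 0.2, -2.0]
opening: 0.0237
grip_force: 45.0
```

Emit:
move_arm(
  motion=[
    [0,0,0.04,0,0,0],
    [0,0,0.08,0,0,0],
    [0,0,0.12,0,0,0],
    [0,0,0.16,0,0,0],
    [0,0,0.2,0,0,0],
    [0,0,0.23,0,0,0],
    [0,0,0.25,0,0,0],
    [0,0,0.26,0,0,0],
    [0,0,0.26,0,0,0],
    [0,0,0.26,0,0,0],
  ],
)

```text
time: 17.48
tool_pos: [0.4443, -0.1952, 0.0823]
tool_rot: [3.141, -0.0, 0.014]
contact_force: [0.8, 0.3, -1.2]
opening: 0.0238
grip_force: 45.0
```

Emit:
move_arm(
  motion=[
    [0,0,0.006,0,0,0],
    [0,0,0.01,0,0,0],
    [0,0,0.01,0,0,0],
    [0,0,0.01,0,0,0],
  ],
  newtons=10,
)

```text
time: 17.98
tool_pos: [0.4443, -0.1954, 0.0814]
tool_rot: [3.141, -0.0, 0.014]
contact_force: [-0.3, -0.7, -0.9]
opening: 0.0239
grip_force: 10.0
```

Emit:
move_arm(
  motion=[
    [0,0,0,0,0,0],
    [0,0,0,0,0,0],
    [0,0,0,0,0,0],
    [0,0,0,0,0,0],
    [0,0,0,0,0,0],
    [0,0,0,0,0,0],
  ],
  fingers=0.2,
)

```text
time: 18.73
tool_pos: [0.4442, -0.1952, 0.0812]
tool_rot: [3.142, 0.0, 0.014]
contact_force: [0.3, -0.8, 0.1]
opening: 0.0553
grip_force: 0.0
```

Emit:
move_arm(
  motion=[
    [0,0,-0.1,0,0,0],
    [0,0,-0.25,0,0,0],
    [0,0,-0.45,0,0,0],
    [0,0,-0.7,0,0,0],
    [0,0,-0.9,0,0,0],
    [0,0,-1,0,0,0],
    [0,0,-1,0,0,0],
  ],
)

```text
time: 19.6
tool_pos: [0.4445, -0.1953, 0.1818]
tool_rot: [3.141, -0.001, 0.014]
contact_force: [-0.8, 0.6, -0.3]
opening: 0.0548
grip_force: 0.0
```

```bash
cat > m5.py <<'E'
from h import *
s=robot.observe(); print(s['tool_pos'],s['time'],s['contact_force'])
for n in ['scene','side']:
    c=grab(n); P=cloud(c); hsv=cv2.cvtColor(c['image'],cv2.COLOR_RGB2HSV); H,S,V=[hsv[...,i].astype(int) for i in range(3)]
    k=(V<120)&(S>90)&((H<15)|(H>170))&(P[...,0]>.46)&(P[...,0]<.62)&(abs(P[...,1]+.195)<.06)&(P[...,2]>.03)&(P[...,2]<.13)
    q=P[k]; print(n,len(q),np.percentile(q,[1,50,99],0).round(3).tolist(),np.histogram(q[:,0]-.444,bins=np.arange(.03,.16,.01))[0])
    k=(S>70)&(V>110)&(P[...,0]>.36)&(P[...,0]<.63)&(abs(P[...,1]+.195)<.03)&(P[...,2]>.09)&(P[...,2]<.13); b=P[k]
    print(' rod',np.polyfit(b[:,0]-.444,b[:,1],1),np.polyfit(b[:,0]-.444,b[:,2],1),np.percentile(b[:,0],[.5,99.5]),np.percentile(b[:,2],90))
a=load('scene')['image'];b=load('side')['image']
save('m5',np.hstack([cv2.resize(a[140:330,150:300],(300,380)),cv2.resize(b[160:260,250:410],(480,380))]))
E
python3 m5.py
```

```text
[ 0.44446155 -0.19528135  0.18182013] 19.6 [-0.76711287  0.61580471 -0.32763065]
scene 1053 [[0.512, -0.229, 0.044], [0.544, -0.187, 0.102], [0.555, -0.158, 0.116]] [  0   0   0  65 332  41 101 467  44   1   2   0]
 rod [ 0.01770387 -0.19291091] [0.00480443 0.10621505] [0.38895949 0.61421803] 0.11318764027551786
side 377 [[0.511, -0.222, 0.045], [0.541, -0.167, 0.096], [0.552, -0.153, 0.117]] [  0   0   0  62 114   0  78 123   0   0   0   0]
 rod [ 0.00775741 -0.19188073] [0.00660273 0.10354295] [0.37167831 0.61466579] 0.10968640183200493
```

View pics/m5.png

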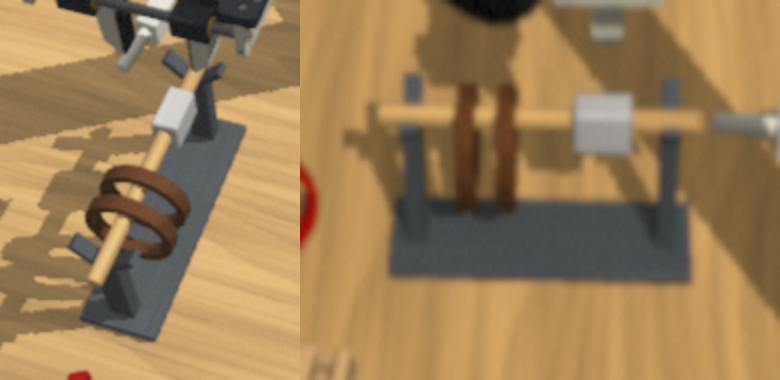

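The bar lies in both forks the same way round as before, both rings hang still between the forks, and the gripper is clear. I'm handing in.

```bash
python3 -c "
from cell import robot
print(robot.hand_in())"
```

```text
the job is handed in; nothing more can be done
None
```

I handed the job in at about 20 s of the 54 s allowed: the last pictures show the bar back in both forks the same way round, both large bangles hanging still between them and the gripper clear, but the hand-in gave no verdict.

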